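# Strip a stuck beaker off the cup beneath it

## Task

A steel beaker is jammed upside down over an upside-down cup with a wide brim. Slide the pair along the bench fully into the U-slot of the hold-down bracket so that the brim goes under its plate, then pull the beaker straight up, leaving the cup standing in the bracket, never lifted out. Set the beaker down, without dropping it and still upside down, in the empty bay of the drying tray.

Things in the scene. Friction and masses are not known exactly. Their poses are not given: they have to be found in the camera images.
- beaker: Outer vessel: plain steel beaker, upside down, 56 mm diameter, 90 tall. Origin: centre of its open rim (lower end), z up. Starts over the cup, rim 25 mm and closed top 115 mm above the bench; a rubber ring on the cup holds it with 7 to 14 N, more than the cup weighs; clear after 90 mm of lift. Grip its sides above the rim. Its twin stands alone, no brim below: leave that.
- cup: Inner vessel: upside-down metal cup, body 45 mm diameter, 111 tall, flat brim 104 diameter, 4 thick, lying on the bench; about 0.18 kg. Below the beaker's rim only the brim and 21 mm of body show. Origin: centre of its underside, on the bench; z up. Slides along when the beaker is moved sideways.
- bracket: Fixed grey plate 152 (x) by 138 mm (y), 10 to 14.5 mm above the bench, on dark spacers at both sides and the +y end. U-slot 74 mm wide (130 beneath, between spacers), open at -y. Origin: on the bench in mid-slot, where the cup's centre belongs; y points into the slot: mouth at -60, slot end +37, cup centre stops at +13. 13 mm play each side. Bench before the mouth is clear.
- tray_bay (a point): Centre of the floor, 5 mm above the bench, of the empty bay of a fixed steel tray (262 x 150 mm, walls 30 high, 5 thick). Two bays divide its length (x), each about 123 x 140 mm inside; the empty one is farther from the robot, the other holds a small bowl. x, y along the walls, z up.
Mind the look-alikes: they are no part of the job. Leave any purple look-alike of the beaker alone.

How it is judged:
On the way, in this order (a step that is already met when the one before it is completed fails the run):
1. the pair is home in the bracket, the brim under its plate and the beaker still on the cup (x of cup in the frame of bracket between -0.018 and 0.018 m and y of cup in the frame of bracket between -0.028 and 0.02 m and height (world z) of cup below 0.012 m and height (world z) of beaker below 0.045 m and horizontal distance between beaker and cup below 0.012 m), for 0.1 s.
2. the beaker is off the cup and above it, and the cup is still in the bracket (x of cup in the frame of bracket between -0.018 and 0.018 m and y of cup in the frame of bracket between -0.028 and 0.02 m and height (world z) of cup below 0.012 m and height (world z) of beaker above 0.115 m), for 0.1 s.
At the end, for the whole second after the job is handed in: Beaker upside down at rest on the empty bay's floor (within 40 mm of its centre in x, 50 in y; rim within 6 mm of the floor; tilt under 0.12 rad). Cup at rest flat on the bench in the bracket, within 18 mm of its origin across the slot and -28 to +20 mm along it (x of cup in the frame of bracket between -0.018 and 0.018 m and y of cup in the frame of bracket between -0.028 and 0.02 m and height (world z) of cup below 0.006 m and angle between cup's own z axis and vertical below 0.1 rad and linear speed of each of cup, beaker below 0.03 m/s and x of beaker in the frame of tray_bay between -0.04 and 0.04 m and y of beaker in the frame of tray_bay between -0.05 and 0.05 m and z of beaker in the frame of tray_bay between -0.006 and 0.006 m and angle between beaker's own z axis and vertical below 0.12 rad); the robot touches nothing.
It fails at once if the cup is lifted (more than 25 mm off the bench) (height (world z) of cup above 0.025 m).
It fails at once if the cup is knocked over (angle between cup's own z axis and vertical above 0.5 rad).
It fails at once if the beaker is dropped (falls faster than 0.7 m/s out of the fingers, about 25 mm) (contact force between the fingers and beaker below 0.05 N and linear speed of beaker above 0.7 m/s).
It also fails if it takes over 48 s, if anything falls off the work surface, if the arm or the gripper's body presses on something with over 40 N, if the wrist force passes 120 N, or if a joint passes its speed limit or range.

## Robot

A 6-joint arm with a two-finger parallel gripper is mounted at the origin on the work surface. World frame = base frame: x ahead of the robot, y to its left, z up, the work surface at z = 0. Lengths are in m, angles in rad, forces in N, time in s.
With the tool pointing down it reaches from about 0.4 to 0.825 m from the base axis. Payload 7 kg.
Tool frame: the origin (TCP) lies on the centre line of the jaws, within the pads' length; the fingertips stand 22 mm ahead of it and the grasp point (between the pads) lies 3 mm ahead of it (arm.tcp_to_tips is the distance from the TCP to the fingertips, in m); z points along the fingers, y is the line along which they close (so a half turn about z gives the same grasp; the last joint's range is limited). The gripper opens to 88 mm and grips with 3 to 60 N. Pads are 19 mm wide; open, the fingers measure 130 mm over their backs; the gripper's body (78 mm by 193 mm) begins 47 mm behind the grasp point.
Start: joints at [1.572, 0.359, 0.012, 0, -1.224, -0.288], TCP at [0.191, 0.647, 0.249] pointing down, gripper open.
Joint ranges: [-3.07, 3.07], [-1.43, 2.12], [-1.02, 1.25], [-3.03, 1.67], [-3.05, -0], [-3.03, 3.03]. Speed limits (rad/s): [2.39, 2.39, 3.01, 3.14, 3.14, 3.14].

## Interface

Orientations are given as [roll, pitch, yaw] about the fixed x, y, z axes, in that order (R = Rz(yaw) Ry(pitch) Rx(roll)).
In Python, from station import arm gives the robot as it stands.
- The arm moves only by the tool jog_arm, never from a script. Its argument "targets" is a list of rows, each an object of numbers: "dx", "dy", "dz": the shift along the tool's x, y, z in mm; "rx", "ry", "rz": the turn, a rotation vector about the tool's x, y, z in rad; "gripper": the closure, from 0 (fully open) to 1 (shut). In form: [{"dx": .., "dy": .., "dz": .., "rx": .., "ry": .., "rz": .., "gripper": ..}, ...]. A call has exactly 8 rows; each row is the pose to reach, as a shift and turn from the pose commanded when the call began, along the tool's axes at that moment; what a row does not reach only later rows make up. A row lasts 1/12 s, in which the tool goes at most 41.7 mm and 7.16 degrees, less where a joint would pass 70% of its speed; a pose out of reach is approached as far as the arm can. A call with a gripper value outside its range is refused whole. The fingers move at their own pace and stop on an object; "force" is the grip in N (left out, the last holds). Time passes only in rows, so rows that repeat a pose let the fingers close, or fill a call up. It gives the time, the measured TCP pose, the force, the opening and the grip force at its end, in the units of the state.
- arm.get_state(): the state, without advancing time (a new reading comes with each control period).
- arm.grab_frame(name): name is "side" or "top"; returns a dict with "frame" (400x640x3 uint8, red, green, blue), "z_map" (400x640 float32, m along the optical axis (not along the pixel's ray), 0 where there is no reading), "fx", "fy", "cx", "cy" (pixels), "view" (4x4, takes a point from world to camera coordinates). Camera axes: x right, y down, z forward; pixel columns grow to the right and rows downward; lengths in m; the calibration is good to about 2 mm. A picture is of the moment at which its call begins.
- arm.job_done(): hands the job in; it is judged then, once.
The state is a dict: "t": time; "q": joint angles; "qd": joint speeds; "joint_efforts": joint torques, N m; "eef_pos": TCP position; "ee_rot": TCP orientation; "force": force on the tool from outside, world axes, zero at the start; "moment": the same for the moment, N m; "width": finger opening in m; "gripper_force": force on a finger pad.
Only numpy, scipy, OpenCV 4.12 (cv2) and the standard library are available. Lean on these libraries where they do the work, as an engineer would, in place of code of your own. Each camera call takes 0.05 s, during which the arm holds its last target. There are 200 camera calls.

## Working session

There is one attempt and no reset: what is moved stays moved. The work goes in short steps, Python scripts to look and compute and a tool call to move; the robot and the scene stay as the last step left them, time stands still between calls to the robot, and variables do not carry over. Pictures are saved under pics/ and viewed, at most 10 in all, crops included, and the job is handed in when it is done.

Besides the shell and the picture viewer there is one more tool, called after "Request:" as a command line: name --argument value ..., lists and objects as JSON in quotes. jog_arm: Moves the arm, as the interface text tells. Its arguments: {"type":"object","properties":{"targets":{"type":"array","items":{"type":"object","properties":{"dx":{"type":"number"},"dy":{"type":"number"},"dz":{"type":"number"},"rx":{"type":"number"},"ry":{"type":"number"},"rz":{"type":"number"},"gripper":{"type":"number"}}}},"force":{"type":"number"}},"required":["targets"]}

```bash
ls; mkdir -p pics; cat > h.py <<'E'
import numpy as np, cv2
from station import arm
def grab(n):
    f=arm.grab_frame(n); np.savez('/tmp/'+n+'.npz',**f); return f
def load(n): return dict(np.load('/tmp/'+n+'.npz'))
def cloud(f):
    v,u=np.mgrid[0:400,0:640]; z=f['z_map']
    P=np.stack([(u-f['cx'])/f['fx']*z,(v-f['cy'])/f['fy']*z,z],-1)
    T=np.linalg.inv(f['view']); return P@T[:3,:3].T+T[:3,3]
E
python3 - <<'E'
from h import *
for n in('top','side'):
    f=grab(n); cv2.imwrite(f'pics/{n}0.png',f['frame'][...,::-1]); T=np.linalg.inv(f['view']); print(n,T.round(3),f['fx'])
s=arm.get_state(); print(s['t'],s['eef_pos'],s['ee_rot'],s['width'])
E
```

```text
pics
top [[ 0.019 -0.985  0.171  0.337]
 [-0.999 -0.014  0.033 -0.002]
 [-0.03  -0.172 -0.985  0.788]
 [ 0.     0.     0.     1.   ]] 374.2867889145825
side [[-0.997 -0.035  0.064  0.417]
 [-0.073  0.605 -0.793  0.62 ]
 [-0.011 -0.796 -0.606  0.535]
 [ 0.     0.     0.     1.   ]] 395.1348293292033
0.1 [0.19084677 0.64703674 0.24769325] [ 3.14006907e+00 -1.57116170e-04 -2.86849798e-01] 0.08774772273679099
```

View pics/top0.png

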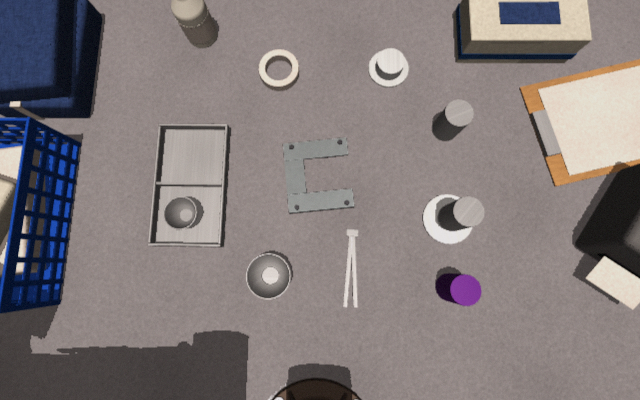

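View pics/side0.png

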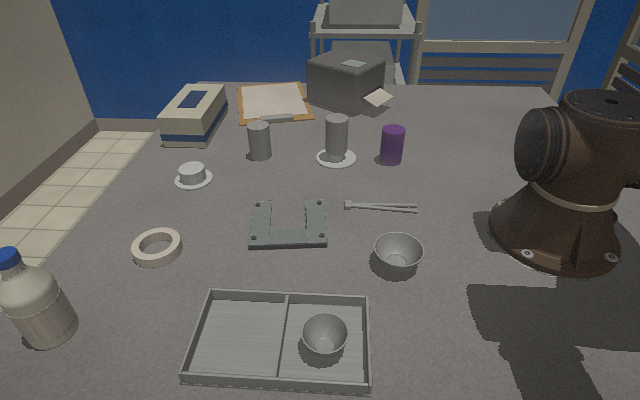

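The top view shows the pair (white brim at px (448,219), beaker top at (468,212)), the twin at (457,113), the bracket at (318,175) opening right (world -y), and the tray at (190,185) with its empty bay at the top, around (193,153). The side view agrees: pair at (336,140), bracket at (288,222), and the tray's empty bay at (237,335).

```bash
python3 - <<'E'
from h import *
def rect(m,f,zp,name):
    c=max(cv2.findContours(m.astype(np.uint8),cv2.RETR_EXTERNAL,cv2.CHAIN_APPROX_NONE)[0],key=cv2.contourArea)[:,0]
    T=np.linalg.inv(f['view']); d=np.c_[(c[:,0]-f['cx'])/f['fx'],(c[:,1]-f['cy'])/f['fy'],np.ones(len(c))]@T[:3,:3].T
    X=(T[:3,3]+d*((zp-T[2,3])/d[:,2])[:,None])[:,:2]
    print(name,cv2.minAreaRect((X*1000).astype(np.float32)),'circ',cv2.minEnclosingCircle((X*1000).astype(np.float32)))
B={'top':dict(pair=(415,180,490,250),br=(275,130,360,220),tray=(145,118,235,250)),
   'side':dict(pair=(310,105,362,170),br=(240,192,335,255),tray=(175,280,380,395))}
for n in B:
    f=load(n); P=cloud(f); ok=f['z_map']>0; Z=P[...,2]
    hsv=cv2.cvtColor(f['frame'],cv2.COLOR_RGB2HSV)
    for k,(a,b,c,d) in B[n].items():
        w=np.zeros_like(ok); w[b:d,a:c]=1; w&=ok
        bench=np.median(Z[w&(abs(Z)<.008)]) 
        if k=='pair':
            m=w&(Z>.1); zt=np.percentile(Z[m],[50,90]); print(n,'bench',bench,'top z',zt)
            rect(w&(Z>zt[0]-.006 if n=='top' else w&(Z>.108)),f,.115,n+' beaker top')
            m=w&(hsv[...,1]<40)&(hsv[...,2]>190)&(Z<.02); print('brim z',np.median(Z[m])); rect(m,f,.004,n+' brim')
        else:
            lo=.008 if k=='br' else .02
            m=w&(Z>lo)&(Z<(.022 if k=='br' else .036)); print(n,k,'z',np.percentile(Z[m],[10,50,90])); rect(m,f,.0145 if k=='br' else .03,n+' '+k)
E
```

```text
top bench 0.00037680063572920197 top z [0.1144766  0.11602407]
top beaker top ((436.5533752441406, -264.98162841796875), (54.15904235839844, 56.57722473144531), 27.035686492919922) circ ((436.6044006347656, -265.03839111328125), 28.711332321166992)
brim z 0.003685003564078637
top brim ((434.11590576171875, -260.3408203125), (103.53425598144531, 88.71182250976562), 20.566892623901367) circ ((436.35479736328125, -266.9787902832031), 52.03302001953125)
top br z [0.0123964  0.01421868 0.016029  ]
top br ((525.6453857421875, 6.663322448730469), (152.5808563232422, 137.7421112060547), 6.548826694488525) circ ((525.9253540039062, 6.966818332672119), 100.87588500976562)
top tray z [0.02246539 0.02812014 0.03096006]
top tray ((500.3968505859375, 275.640625), (261.7004089355469, 152.2767791748047), 0.10051456093788147) circ ((500.866943359375, 276.3245544433594), 149.3771514892578)
side bench -2.584355881740663e-06 top z [0.11383199 0.11523856]
side beaker top ((435.91424560546875, -257.27764892578125), (53.409461975097656, 65.48465728759766), 2.918332576751709) circ ((436.74853515625, -257.5015869140625), 34.3119010925293)
brim z nan
  return _methods._mean(a, axis=axis, dtype=dtype,
  ret = ret.dtype.type(ret / rcount)
Traceback (most recent call last):
ValueError: max() iterable argument is empty
```

```bash
python3 - <<'E'
from h import *
f=load('side'); P=cloud(f); ok=f['z_map']>0; Z=P[...,2]
def sel(x0,x1,y0,y1,z0,z1,F=P): return ((F>[x0,y0,z0])&(F<[x1,y1,z1])).all(-1)
for k,b in dict(br=(.42,.64,-.1,.11,.008,.022),tray=(.33,.67,.18,.37,.022,.036)).items():
    Q=P[ok&sel(*b)][:,:2]*1000; print('side',k,len(Q),cv2.minAreaRect(Q.astype(np.float32)))
for n in('side','top'):
    F=load(n); Q=cloud(F); o=F['z_map']>0
    for k,b in dict(pair=(.37,.5,-.33,-.2,.105,.13),twin=(.53,.68,-.35,-.15,.08,.12),purple=(.25,.37,-.35,-.15,.08,.12)).items():
        q=Q[o&sel(*b,F=Q)]*1000
        if len(q): print(n,k,q.min(0).round(),q.max(0).round(),np.median(q,0).round(1))
    q=Q[o&sel(.37,.5,-.33,-.2,.0025,.008,F=Q)]*1000; print(n,'brim',cv2.minEnclosingCircle(q[:,:2].astype(np.float32)),np.median(q[:,2]))
    q=Q[o&sel(.52,.61,.23,.32,-.002,.012,F=Q)]*1000; print(n,'bayfloor z',np.median(q[:,2]))
E
```

```text
side br 2374 ((526.2318115234375, 6.965911865234375), (152.2406005859375, 140.34457397460938), 6.8270583152771)
side tray 3499 ((500.53369140625, 277.8100280761719), (261.8514404296875, 152.53106689453125), 0.35981690883636475)
side pair [ 410. -293.  105.] [ 464. -236.  117.] [ 436.8 -257.2  114. ]
side twin [ 607. -297.   80.] [ 661. -238.   93.] [ 633.8 -259.9   89.2]
side purple [ 270. -292.   80.] [ 326. -234.   91.] [ 298.8 -254.5   89. ]
side brim ((436.4595947265625, -264.4451599121094), 53.082767486572266) 3.7524122943384253
side bayfloor z 4.759651052251401
top pair [ 409. -293.  105.] [ 464. -238.  118.] [ 436.2 -264.6  114.5]
top twin [ 607. -296.   80.] [ 663. -240.   93.] [ 632.9 -266.5   89.5]
top purple [ 270. -290.   80.] [ 325. -235.   93.] [ 297.8 -261.2   89.7]
top brim ((436.90728759765625, -265.4627990722656), 83.12022399902344) 3.9235816323986983
top bayfloor z 4.671508366220989
```

Request:
jog_arm --targets '[{"dx": 20,"dy": 10,"rz": -0.05},{"dx": 55,"dy": 28,"rz": -0.14},{"dx": 90,"dy": 47,"rz": -0.23},{"dx": 126,"dy": 66,"rz": -0.286},{"dx": 162,"dy": 85,"rz": -0.286},{"dx": 198,"dy": 104,"rz": -0.286},{"dx": 234,"dy": 123,"rz": -0.286},{"dx": 270,"dy": 142,"rz": -0.286}]' --force 30

```text
invalid input at $.targets[0]: expected keys dx, dy, dz, rx, ry, rz, gripper
```

Both views agree: pair at (436.6, -265) mm with its top at 115, bracket origin at about (527, -2) with yaw 0.116, and bay centre at about (564.6, 276.5).

Request:
jog_arm --targets '[{"dx": 20,"dy": 10,"dz": 0,"rx": 0,"ry": 0,"rz": -0.05,"gripper": 0},{"dx": 55,"dy": 28,"dz": 0,"rx": 0,"ry": 0,"rz": -0.14,"gripper": 0},{"dx": 90,"dy": 47,"dz": 0,"rx": 0,"ry": 0,"rz": -0.23,"gripper": 0},{"dx": 126,"dy": 66,"dz": 0,"rx": 0,"ry": 0,"rz": -0.286,"gripper": 0},{"dx": 162,"dy": 85,"dz": 0,"rx": 0,"ry": 0,"rz": -0.286,"gripper": 0},{"dx": 198,"dy": 104,"dz": 0,"rx": 0,"ry": 0,"rz": -0.286,"gripper": 0},{"dx": 234,"dy": 123,"dz": 0,"rx": 0,"ry": 0,"rz": -0.286,"gripper": 0},{"dx": 270,"dy": 142,"dz": 0,"rx": 0,"ry": 0,"rz": -0.286,"gripper": 0}]' --force 30

```text
t: 0.77
eef_pos: [0.4106, 0.4331, 0.2484]
ee_rot: [3.141, 0.0, -0.001]
force: [0.8, 0.5, 0.3]
width: 0.0877
gripper_force: 0.0
```

Request:
jog_arm --targets '[{"dx": 10,"dy": 38,"dz": 0,"rx": 0,"ry": 0,"rz": 0,"gripper": 0},{"dx": 20,"dy": 77,"dz": 0,"rx": 0,"ry": 0,"rz": 0,"gripper": 0},{"dx": 30,"dy": 116,"dz": 0,"rx": 0,"ry": 0,"rz": 0,"gripper": 0},{"dx": 40,"dy": 155,"dz": 0,"rx": 0,"ry": 0,"rz": 0,"gripper": 0},{"dx": 50,"dy": 194,"dz": 0,"rx": 0,"ry": 0,"rz": 0,"gripper": 0},{"dx": 60,"dy": 233,"dz": 0,"rx": 0,"ry": 0,"rz": 0,"gripper": 0},{"dx": 66,"dy": 272,"dz": 0,"rx": 0,"ry": 0,"rz": 0,"gripper": 0},{"dx": 70,"dy": 311,"dz": 0,"rx": 0,"ry": 0,"rz": 0,"gripper": 0}]'

```text
t: 1.43
eef_pos: [0.4795, 0.1218, 0.2484]
ee_rot: [3.141, 0.0, -0.001]
force: [1.0, 0.4, -1.0]
width: 0.0876
gripper_force: 0.0
```

Request:
jog_arm --targets '[{"dx": -4,"dy": 40,"dz": 0,"rx": 0,"ry": 0,"rz": 0,"gripper": 0},{"dx": -8,"dy": 80,"dz": 0,"rx": 0,"ry": 0,"rz": 0,"gripper": 0},{"dx": -13,"dy": 120,"dz": 0,"rx": 0,"ry": 0,"rz": 0,"gripper": 0},{"dx": -17,"dy": 160,"dz": 0,"rx": 0,"ry": 0,"rz": 0,"gripper": 0},{"dx": -22,"dy": 200,"dz": 0,"rx": 0,"ry": 0,"rz": 0,"gripper": 0},{"dx": -26,"dy": 240,"dz": 0,"rx": 0,"ry": 0,"rz": 0,"gripper": 0},{"dx": -31,"dy": 280,"dz": 0,"rx": 0,"ry": 0,"rz": 0,"gripper": 0},{"dx": -36,"dy": 320,"dz": 0,"rx": 0,"ry": 0,"rz": 0,"gripper": 0}]'

```text
t: 2.1
eef_pos: [0.4424, -0.198, 0.2486]
ee_rot: [-3.141, -0.0, -0.001]
force: [0.9, 0.6, -0.8]
width: 0.0877
gripper_force: 0.0
```

Request:
jog_arm --targets '[{"dx": -3,"dy": 33,"dz": 0,"rx": 0,"ry": 0,"rz": 0,"gripper": 0},{"dx": -6,"dy": 60,"dz": 15,"rx": 0,"ry": 0,"rz": 0,"gripper": 0},{"dx": -6,"dy": 67,"dz": 45,"rx": 0,"ry": 0,"rz": 0,"gripper": 0},{"dx": -6,"dy": 67,"dz": 70,"rx": 0,"ry": 0,"rz": 0,"gripper": 0},{"dx": -6,"dy": 67,"dz": 80,"rx": 0,"ry": 0,"rz": 0,"gripper": 0},{"dx": -6,"dy": 67,"dz": 85,"rx": 0,"ry": 0,"rz": 0,"gripper": 0},{"dx": -6,"dy": 67,"dz": 85,"rx": 0,"ry": 0,"rz": 0,"gripper": 0},{"dx": -6,"dy": 67,"dz": 85,"rx": 0,"ry": 0,"rz": 0,"gripper": 0}]'

```text
t: 2.77
eef_pos: [0.4381, -0.263, 0.1646]
ee_rot: [3.141, -0.001, 0.0]
force: [0.2, 0.6, -0.6]
width: 0.0875
gripper_force: 0.0
```

```bash
python3 - <<'E'
from h import *
f=grab('side'); cv2.imwrite('pics/side1.png',cv2.resize(f['frame'][40:240,220:460,::-1],None,fx=3,fy=3)); print(arm.get_state()['eef_pos'])
E
```

```text
[ 0.43826489 -0.26304145  0.16496883]
```

View pics/side1.png

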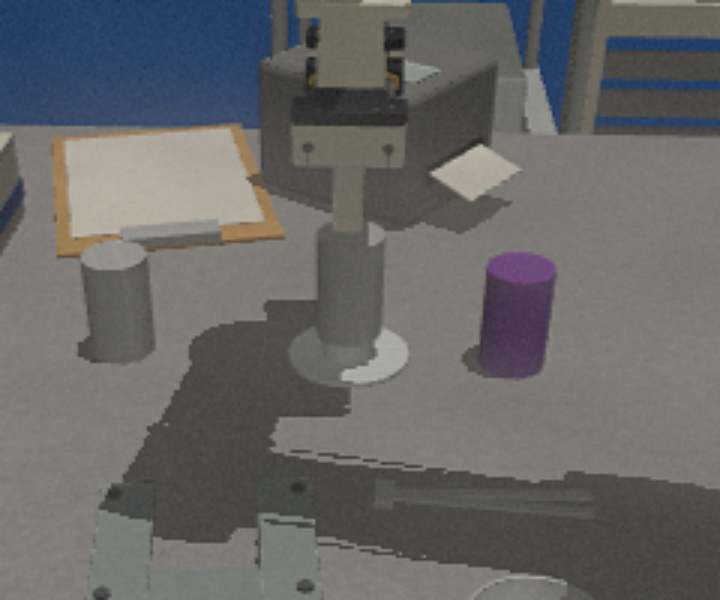

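The open fingers stand centred over the pair: front finger at (348,200), beaker at (350,280). Next I descend and close.

Request:
jog_arm --targets '[{"dx": -1,"dy": 2,"dz": 20,"rx": 0,"ry": 0,"rz": 0,"gripper": 0},{"dx": -1,"dy": 2,"dz": 45,"rx": 0,"ry": 0,"rz": 0,"gripper": 0},{"dx": -1,"dy": 2,"dz": 68,"rx": 0,"ry": 0,"rz": 0,"gripper": 0},{"dx": -1,"dy": 2,"dz": 79,"rx": 0,"ry": 0,"rz": 0,"gripper": 0},{"dx": -1,"dy": 2,"dz": 82,"rx": 0,"ry": 0,"rz": 0,"gripper": 0},{"dx": -1,"dy": 2,"dz": 82,"rx": 0,"ry": 0,"rz": 0,"gripper": 0.2},{"dx": -1,"dy": 2,"dz": 82,"rx": 0,"ry": 0,"rz": 0,"gripper": 0.6},{"dx": -1,"dy": 2,"dz": 82,"rx": 0,"ry": 0,"rz": 0,"gripper": 0.6}]' --force 30

```text
t: 3.48
eef_pos: [0.4374, -0.2653, 0.0831]
ee_rot: [3.141, -0.003, -0.0]
force: [0.4, 0.4, -0.1]
width: 0.0731
gripper_force: 0.0
```

Request:
jog_arm --targets '[{"dx": 0,"dy": 0,"dz": 0,"rx": 0,"ry": 0,"rz": 0,"gripper": 0.6},{"dx": 0,"dy": 0,"dz": 0,"rx": 0,"ry": 0,"rz": 0,"gripper": 0.6},{"dx": 0,"dy": 0,"dz": 0,"rx": 0,"ry": 0,"rz": 0,"gripper": 0.6},{"dx": 0,"dy": 0,"dz": 0,"rx": 0,"ry": 0,"rz": 0,"gripper": 0.6},{"dx": 0,"dy": 0,"dz": 0,"rx": 0,"ry": 0,"rz": 0,"gripper": 0.6},{"dx": 0,"dy": 0,"dz": 0,"rx": 0,"ry": 0,"rz": 0,"gripper": 0.6},{"dx": 0,"dy": 0,"dz": 0,"rx": 0,"ry": 0,"rz": 0,"gripper": 0.6},{"dx": 0,"dy": 0,"dz": 0,"rx": 0,"ry": 0,"rz": 0,"gripper": 0.6}]'

```text
t: 4.15
eef_pos: [0.4368, -0.2655, 0.0825]
ee_rot: [3.141, -0.001, -0.0]
force: [-0.7, -0.2, 6.6]
width: 0.0563
gripper_force: 30.0
```

Request:
jog_arm --targets '[{"dx": 4,"dy": -5,"dz": 0,"rx": 0,"ry": 0,"rz": 0,"gripper": 0.6},{"dx": 11,"dy": -14,"dz": 0,"rx": 0,"ry": 0,"rz": 0,"gripper": 0.6},{"dx": 20,"dy": -25,"dz": 0,"rx": 0,"ry": 0,"rz": 0,"gripper": 0.6},{"dx": 29,"dy": -37,"dz": 0,"rx": 0,"ry": 0,"rz": 0,"gripper": 0.6},{"dx": 38,"dy": -49,"dz": 0,"rx": 0,"ry": 0,"rz": 0,"gripper": 0.6},{"dx": 47,"dy": -61,"dz": 0,"rx": 0,"ry": 0,"rz": 0,"gripper": 0.6},{"dx": 56,"dy": -72,"dz": 0,"rx": 0,"ry": 0,"rz": 0,"gripper": 0.6},{"dx": 65,"dy": -83,"dz": 0,"rx": 0,"ry": 0,"rz": 0,"gripper": 0.6}]'

```text
t: 4.82
eef_pos: [0.4997, -0.1832, 0.0827]
ee_rot: [3.14, 0.003, -0.001]
force: [-9.3, -9.1, 14.6]
width: 0.0568
gripper_force: 30.0
```

Request:
jog_arm --targets '[{"dx": 9,"dy": -11,"dz": 0,"rx": 0,"ry": 0,"rz": 0,"gripper": 0.6},{"dx": 18,"dy": -23,"dz": 0,"rx": 0,"ry": 0,"rz": 0,"gripper": 0.6},{"dx": 27,"dy": -35,"dz": 0,"rx": 0,"ry": 0,"rz": 0,"gripper": 0.6},{"dx": 34,"dy": -44,"dz": 0,"rx": 0,"ry": 0,"rz": 0,"gripper": 0.6},{"dx": 38,"dy": -49,"dz": 0,"rx": 0,"ry": 0,"rz": 0,"gripper": 0.6},{"dx": 40,"dy": -52,"dz": 0,"rx": 0,"ry": 0,"rz": 0,"gripper": 0.6},{"dx": 40,"dy": -52,"dz": 0,"rx": 0,"ry": 0,"rz": 0,"gripper": 0.6},{"dx": 40,"dy": -52,"dz": 0,"rx": 0,"ry": 0,"rz": 0,"gripper": 0.6}]'

```text
t: 5.48
eef_pos: [0.5402, -0.1312, 0.0825]
ee_rot: [3.14, 0.002, -0.0]
force: [-6.3, -4.4, 12.5]
width: 0.0564
gripper_force: 30.0
```

```bash
cat > chk.py <<'E'
from h import *
from scipy.optimize import least_squares
def circ(q,r):
    return least_squares(lambda p:np.hypot(*(q-p[:2]).T)-r,q.mean(0),loss='soft_l1').x.round(1)
def report(tag):
    s=arm.get_state(); e=s['eef_pos']*1000; print(s['t'],e.round(1),s['force'].round(1))
    for n in('side','top'):
        F=grab(n); P=cloud(F); q=P[F['z_map']>0]*1000; d=np.hypot(q[:,0]-e[0],q[:,1]-e[1])
        b=q[(d<38)&(d>24)&(q[:,2]>28)&(q[:,2]<55)]   # beaker side below the tips
        g=q[(d<60)&(q[:,2]>2)&(q[:,2]<7)]
        print(n,'beaker',len(b),circ(b[:,:2],28) if len(b)>10 else '', 'lowest',np.percentile(q[(d<38)&(d>25.5)&(q[:,2]>12)][:,2],2).round(1) if len(b)>10 else '','brim',len(g),np.r_[g.min(0),g.max(0)].round() if len(g) else '')
        cv2.imwrite(f'pics/{n}{tag}.png',F['frame'][...,::-1])
E
python3 -c "
from chk import *
report('2')"
```

```text
5.4833 [ 540.2 -131.2   82.5] [-6.3 -4.4 12.5]
side beaker 232 [ 540.4 -131.2] lowest 27.1 brim 566 [ 488. -182.    2.  592.  -78.    7.]
top beaker 71 [ 540.8 -130.5] lowest 46.8 brim 641 [ 482. -185.    2.  544.  -80.    7.]
```

Request:
jog_arm --targets '[{"dx": 0,"dy": -4,"dz": 0,"rx": 0,"ry": 0,"rz": 0,"gripper": 0.6},{"dx": -1,"dy": -12,"dz": 0,"rx": 0,"ry": 0,"rz": 0,"gripper": 0.6},{"dx": -2,"dy": -22,"dz": 0,"rx": 0,"ry": 0,"rz": 0,"gripper": 0.6},{"dx": -3,"dy": -32,"dz": 0,"rx": 0,"ry": 0,"rz": 0,"gripper": 0.6},{"dx": -4,"dy": -42,"dz": 0,"rx": 0,"ry": 0,"rz": 0,"gripper": 0.6},{"dx": -6,"dy": -52,"dz": 0,"rx": 0,"ry": 0,"rz": 0,"gripper": 0.6},{"dx": -7,"dy": -62,"dz": 0,"rx": 0,"ry": 0,"rz": 0,"gripper": 0.6},{"dx": -8,"dy": -70,"dz": 0,"rx": 0,"ry": 0,"rz": 0,"gripper": 0.6}]'

```text
t: 6.25
eef_pos: [0.534, -0.0605, 0.0825]
ee_rot: [3.141, -0.001, -0.0]
force: [0.6, -5.6, 5.5]
width: 0.0566
gripper_force: 30.0
```

Request:
jog_arm --targets '[{"dx": -1,"dy": -8,"dz": 0,"rx": 0,"ry": 0,"rz": 0,"gripper": 0.6},{"dx": -2,"dy": -18,"dz": 0,"rx": 0,"ry": 0,"rz": 0,"gripper": 0.6},{"dx": -3,"dy": -28,"dz": 0,"rx": 0,"ry": 0,"rz": 0,"gripper": 0.6},{"dx": -4,"dy": -38,"dz": 0,"rx": 0,"ry": 0,"rz": 0,"gripper": 0.6},{"dx": -5,"dy": -47,"dz": 0,"rx": 0,"ry": 0,"rz": 0,"gripper": 0.6},{"dx": -6,"dy": -54,"dz": 0,"rx": 0,"ry": 0,"rz": 0,"gripper": 0.6},{"dx": -6,"dy": -58,"dz": 0,"rx": 0,"ry": 0,"rz": 0,"gripper": 0.6},{"dx": -6,"dy": -58,"dz": 0,"rx": 0,"ry": 0,"rz": 0,"gripper": 0.6}]'

```text
t: 6.92
eef_pos: [0.5278, -0.0022, 0.0825]
ee_rot: [3.141, -0.001, 0.0]
force: [-2.2, -0.4, 8.2]
width: 0.0566
gripper_force: 30.0
```

```bash
python3 -c "
from chk import *
report('3')
im=cv2.imread('pics/side3.png');cv2.imwrite('pics/side3c.png',cv2.resize(im[100:300,170:410],None,fx=3,fy=3))"
```

```text
6.9167 [527.8  -2.2  82.5] [-2.2 -0.4  8.2]
side beaker 259 [528.1  -2.1] lowest 24.2 brim 301 [488. -47.   2. 569.  26.   7.]
top beaker 67 [528.5  -1.2] lowest 53.3 brim 352 [490. -53.   2. 529.  33.   7.]
```

View pics/side3c.png

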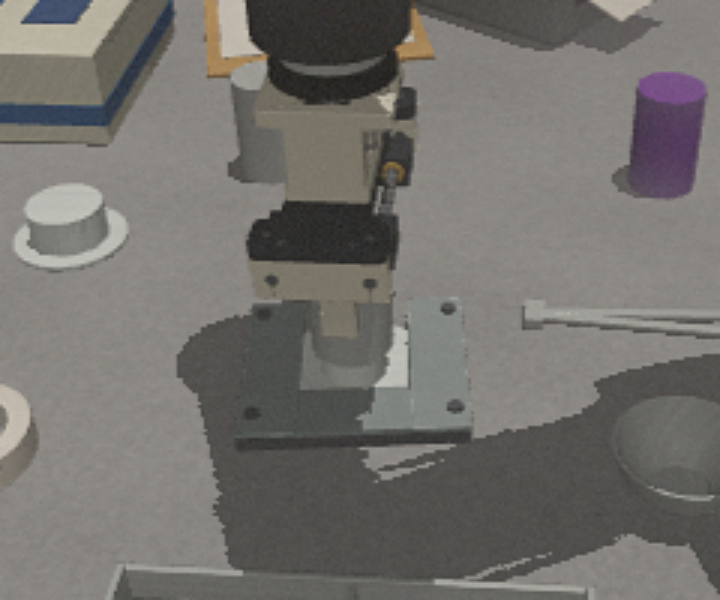

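The pair stands in mid-slot: beaker base at about (350,360), brim showing white inside the slot at (390,365) and under the plate. Now I pull straight up with a firmer grip.

Request:
jog_arm --targets '[{"dx": 0,"dy": 0,"dz": 0,"rx": 0,"ry": 0,"rz": 0,"gripper": 0.6},{"dx": 0,"dy": 0,"dz": -2,"rx": 0,"ry": 0,"rz": 0,"gripper": 0.6},{"dx": 0,"dy": 0,"dz": -5,"rx": 0,"ry": 0,"rz": 0,"gripper": 0.6},{"dx": 0,"dy": 0,"dz": -9,"rx": 0,"ry": 0,"rz": 0,"gripper": 0.6},{"dx": 0,"dy": 0,"dz": -14,"rx": 0,"ry": 0,"rz": 0,"gripper": 0.6},{"dx": 0,"dy": 0,"dz": -19,"rx": 0,"ry": 0,"rz": 0,"gripper": 0.6},{"dx": 0,"dy": 0,"dz": -25,"rx": 0,"ry": 0,"rz": 0,"gripper": 0.6},{"dx": 0,"dy": 0,"dz": -30,"rx": 0,"ry": 0,"rz": 0,"gripper": 0.6}]' --force 50

```text
t: 7.68
eef_pos: [0.526, -0.0025, 0.1108]
ee_rot: [3.141, 0.003, -0.002]
force: [1.1, -0.5, -22.6]
width: 0.0555
gripper_force: 50.0
```

```bash
python3 -c "
from chk import *
report('4')
im=cv2.imread('pics/side4.png');cv2.imwrite('pics/side4c.png',cv2.resize(im[100:300,170:410],None,fx=3,fy=3))"
```

```text
7.6833 [526.   -2.5 110.8] [  1.1  -0.5 -22.6]
side beaker 38 [525.1  -4.7] lowest 53.5 brim 0 
top beaker 1  lowest  brim 12 [497. -57.   2. 525.  16.   7.]
```

View pics/side4c.png

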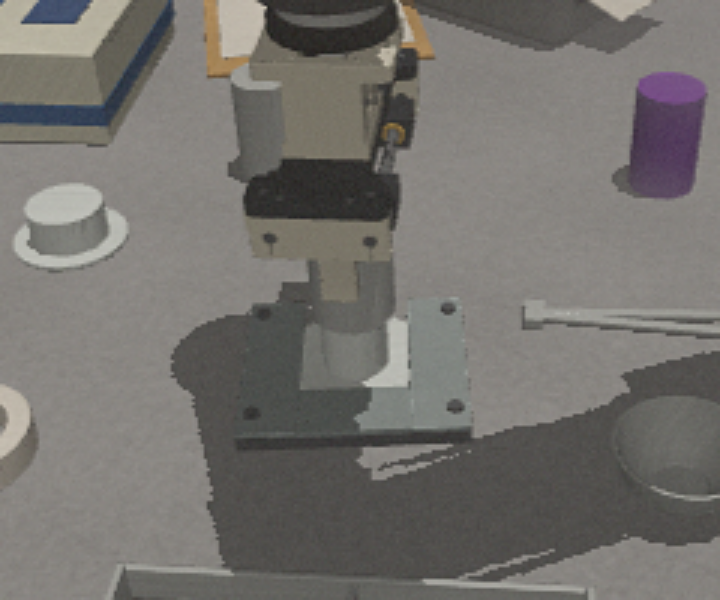

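The beaker's rim, now at about (350,325), is rising over the held cup (body at (355,355)), and the grip isn't slipping. I continue upward.

Request:
jog_arm --targets '[{"dx": 0,"dy": 0,"dz": -5,"rx": 0,"ry": 0,"rz": 0,"gripper": 0.6},{"dx": 0,"dy": 0,"dz": -11,"rx": 0,"ry": 0,"rz": 0,"gripper": 0.6},{"dx": 0,"dy": 0,"dz": -17,"rx": 0,"ry": 0,"rz": 0,"gripper": 0.6},{"dx": 0,"dy": 0,"dz": -23,"rx": 0,"ry": 0,"rz": 0,"gripper": 0.6},{"dx": 0,"dy": 0,"dz": -29,"rx": 0,"ry": 0,"rz": 0,"gripper": 0.6},{"dx": 0,"dy": 0,"dz": -35,"rx": 0,"ry": 0,"rz": 0,"gripper": 0.6},{"dx": 0,"dy": 0,"dz": -41,"rx": 0,"ry": 0,"rz": 0,"gripper": 0.6},{"dx": 0,"dy": 0,"dz": -47,"rx": 0,"ry": 0,"rz": 0,"gripper": 0.6}]'

```text
t: 8.45
eef_pos: [0.529, -0.002, 0.1613]
ee_rot: [-3.141, -0.004, -0.0]
force: [-0.1, 0.5, -1.9]
width: 0.0561
gripper_force: 50.0
```

Request:
jog_arm --targets '[{"dx": 0,"dy": 0,"dz": -6,"rx": 0,"ry": 0,"rz": 0,"gripper": 0.6},{"dx": 0,"dy": 0,"dz": -12,"rx": 0,"ry": 0,"rz": 0,"gripper": 0.6},{"dx": 0,"dy": 0,"dz": -20,"rx": 0,"ry": 0,"rz": 0,"gripper": 0.6},{"dx": 0,"dy": 0,"dz": -30,"rx": 0,"ry": 0,"rz": 0,"gripper": 0.6},{"dx": 0,"dy": 0,"dz": -40,"rx": 0,"ry": 0,"rz": 0,"gripper": 0.6},{"dx": 0,"dy": 0,"dz": -47,"rx": 0,"ry": 0,"rz": 0,"gripper": 0.6},{"dx": 0,"dy": 0,"dz": -50,"rx": 0,"ry": 0,"rz": 0,"gripper": 0.6},{"dx": 0,"dy": 0,"dz": -50,"rx": 0,"ry": 0,"rz": 0,"gripper": 0.6}]'

```text
t: 9.12
eef_pos: [0.5279, -0.0021, 0.2096]
ee_rot: [-3.141, -0.002, -0.001]
force: [0.8, 0.2, -1.5]
width: 0.056
gripper_force: 50.0
```

```bash
python3 -c "
from chk import *
s=arm.get_state();e=s['eef_pos']*1000;print(s['t'],e,s['force'])
F=grab('side');q=cloud(F)[F['z_map']>0]*1000;d=np.hypot(q[:,0]-527,q[:,1]+2)
b=q[(d<33)&(q[:,2]>130)&(q[:,2]<e[2]-25)];print('rim',np.percentile(b[:,2],[0,2,10]),circ(b[:,:2],28))
c=q[(d<40)&(q[:,2]>30)&(q[:,2]<125)];print('cup top',np.percentile(c[:,2],98),circ(c[c[:,2]<100][:,:2],22.5),circ(c[c[:,2]<60][:,:2],22.5))
cv2.imwrite('pics/side5c.png',cv2.resize(F['frame'][60:260,170:410,::-1],None,fx=3,fy=3))"
```

```text
9.1167 [527.8854933   -2.1464182  209.59510749] [ 0.78897396  0.18828972 -1.53675949]
rim [151.19947245 152.68864413 155.23715023] [528.2  -2.1]
cup top 111.71391274381236 [526.9  -1.9] [527.   -2.1]
```

View pics/side5c.png

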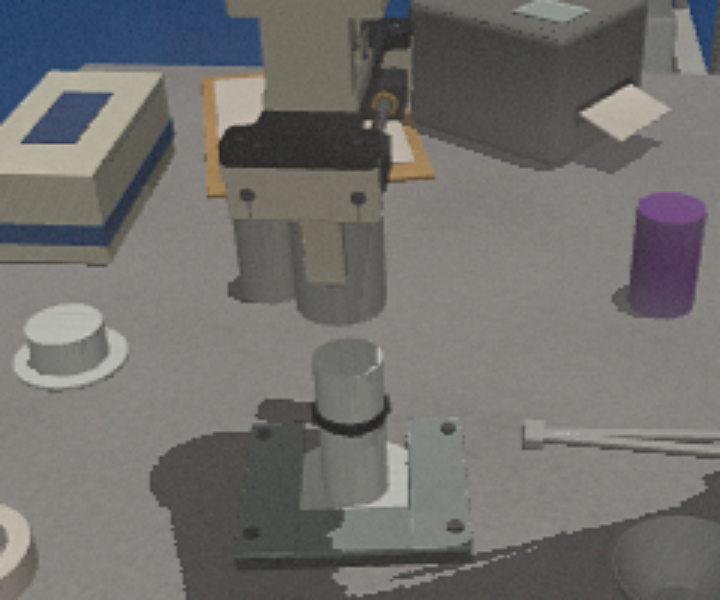

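The beaker is off (rim at (340,310)) and the cup stands upright in the slot at (352,420). Next I carry the beaker to the bay.

Request:
jog_arm --targets '[{"dx": 1,"dy": -10,"dz": 0,"rx": 0,"ry": 0,"rz": 0,"gripper": 0.6},{"dx": 4,"dy": -30,"dz": 0,"rx": 0,"ry": 0,"rz": 0,"gripper": 0.6},{"dx": 8,"dy": -58,"dz": 0,"rx": 0,"ry": 0,"rz": 0,"gripper": 0.6},{"dx": 12,"dy": -90,"dz": 0,"rx": 0,"ry": 0,"rz": 0,"gripper": 0.6},{"dx": 16,"dy": -122,"dz": 0,"rx": 0,"ry": 0,"rz": 0,"gripper": 0.6},{"dx": 20,"dy": -154,"dz": 0,"rx": 0,"ry": 0,"rz": 0,"gripper": 0.6},{"dx": 24,"dy": -186,"dz": 0,"rx": 0,"ry": 0,"rz": 0,"gripper": 0.6},{"dx": 28,"dy": -216,"dz": 0,"rx": 0,"ry": 0,"rz": 0,"gripper": 0.6}]'

```text
t: 9.83
eef_pos: [0.5552, 0.2159, 0.2078]
ee_rot: [3.141, 0.001, -0.001]
force: [0.3, -0.6, -1.4]
width: 0.0561
gripper_force: 50.0
```

Request:
jog_arm --targets '[{"dx": 4,"dy": -26,"dz": 0,"rx": 0,"ry": 0,"rz": 0,"gripper": 0.6},{"dx": 7,"dy": -46,"dz": 0,"rx": 0,"ry": 0,"rz": 0,"gripper": 0.6},{"dx": 9,"dy": -58,"dz": 10,"rx": 0,"ry": 0,"rz": 0,"gripper": 0.6},{"dx": 9,"dy": -62,"dz": 25,"rx": 0,"ry": 0,"rz": 0,"gripper": 0.6},{"dx": 9,"dy": -62,"dz": 45,"rx": 0,"ry": 0,"rz": 0,"gripper": 0.6},{"dx": 9,"dy": -62,"dz": 65,"rx": 0,"ry": 0,"rz": 0,"gripper": 0.6},{"dx": 9,"dy": -62,"dz": 80,"rx": 0,"ry": 0,"rz": 0,"gripper": 0.6},{"dx": 9,"dy": -62,"dz": 87,"rx": 0,"ry": 0,"rz": 0,"gripper": 0.6}]'

```text
t: 10.5
eef_pos: [0.5631, 0.2743, 0.1181]
ee_rot: [3.139, 0.004, -0.002]
force: [-0.2, -0.5, -1.7]
width: 0.0561
gripper_force: 50.0
```

```bash
python3 -c "
from chk import *
s=arm.get_state();e=s['eef_pos']*1000;print(s['t'],e,s['force'],s['ee_rot'])
F=grab('side');q=cloud(F)[F['z_map']>0]*1000;d=np.hypot(q[:,0]-e[0],q[:,1]-e[1])
b=q[(d<33)&(q[:,2]>40)&(q[:,2]<e[2]-25)];print('rim',np.percentile(b[:,2],[0,2,10]),circ(b[:,:2],28))
c=F['frame'][200:400,140:400,::-1];cv2.imwrite('pics/side6c.png',cv2.resize(c,None,fx=3,fy=3))"
```

```text
10.5 [563.12183136 274.29236907 118.07073479] [-0.16519499 -0.47458094 -1.65024785] [ 3.13882727e+00  3.92740974e-03 -1.83409612e-03]
rim [60.61801484 61.18204486 63.1099073 ] [563.2 274.3]
```

View pics/side6c.png

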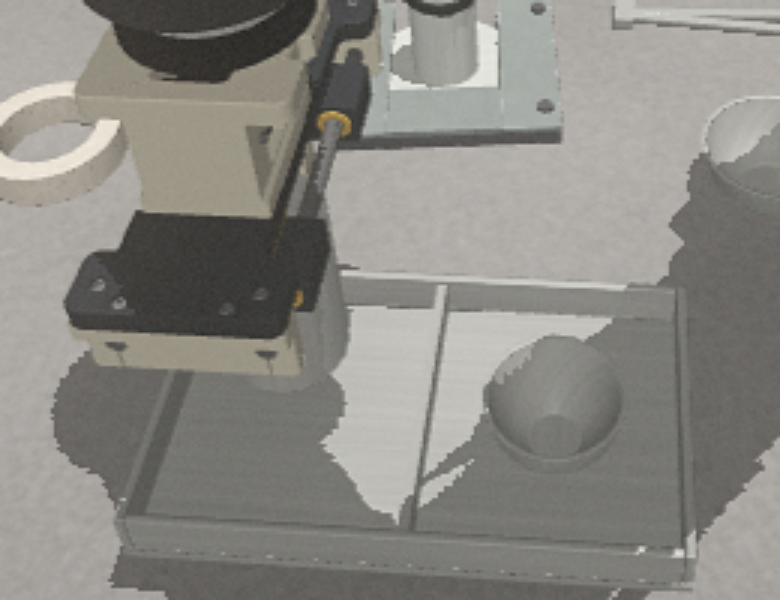

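The beaker (rim around (300,375)) hangs over the empty bay, clear of the divider at (430,400). I lower it, creeping at the end.

Request:
jog_arm --targets '[{"dx": 0,"dy": 0,"dz": 8,"rx": 0,"ry": 0,"rz": 0,"gripper": 0.6},{"dx": 0,"dy": 0,"dz": 20,"rx": 0,"ry": 0,"rz": 0,"gripper": 0.6},{"dx": 0,"dy": 0,"dz": 32,"rx": 0,"ry": 0,"rz": 0,"gripper": 0.6},{"dx": 0,"dy": 0,"dz": 42,"rx": 0,"ry": 0,"rz": 0,"gripper": 0.6},{"dx": 0,"dy": 0,"dz": 48,"rx": 0,"ry": 0,"rz": 0,"gripper": 0.6},{"dx": 0,"dy": 0,"dz": 51,"rx": 0,"ry": 0,"rz": 0,"gripper": 0.6},{"dx": 0,"dy": 0,"dz": 52,"rx": 0,"ry": 0,"rz": 0,"gripper": 0.6},{"dx": 0,"dy": 0,"dz": 52,"rx": 0,"ry": 0,"rz": 0,"gripper": 0.6}]'

```text
t: 11.22
eef_pos: [0.5647, 0.2758, 0.0695]
ee_rot: [3.141, -0.0, -0.001]
force: [-0.5, -0.6, -1.5]
width: 0.0559
gripper_force: 50.0
```

Request:
jog_arm --targets '[{"dx": 0,"dy": 0,"dz": 1.5,"rx": 0,"ry": 0,"rz": 0,"gripper": 0.6},{"dx": 0,"dy": 0,"dz": 3,"rx": 0,"ry": 0,"rz": 0,"gripper": 0.6},{"dx": 0,"dy": 0,"dz": 4.5,"rx": 0,"ry": 0,"rz": 0,"gripper": 0.6},{"dx": 0,"dy": 0,"dz": 5.5,"rx": 0,"ry": 0,"rz": 0,"gripper": 0.6},{"dx": 0,"dy": 0,"dz": 6.5,"rx": 0,"ry": 0,"rz": 0,"gripper": 0.6},{"dx": 0,"dy": 0,"dz": 6.5,"rx": 0,"ry": 0,"rz": 0,"gripper": 0.6},{"dx": 0,"dy": 0,"dz": 6.5,"rx": 0,"ry": 0,"rz": 0,"gripper": 0.6},{"dx": 0,"dy": 0,"dz": 6.5,"rx": 0,"ry": 0,"rz": 0,"gripper": 0.6}]'

```text
t: 11.88
eef_pos: [0.5647, 0.2757, 0.0631]
ee_rot: [-3.142, -0.0, -0.001]
force: [-0.8, -0.5, -1.6]
width: 0.0561
gripper_force: 50.0
```

Request:
jog_arm --targets '[{"dx": 0,"dy": 0,"dz": 0.3,"rx": 0,"ry": 0,"rz": 0,"gripper": 0.6},{"dx": 0,"dy": 0,"dz": 0.6,"rx": 0,"ry": 0,"rz": 0,"gripper": 0.6},{"dx": 0,"dy": 0,"dz": 0.9,"rx": 0,"ry": 0,"rz": 0,"gripper": 0.6},{"dx": 0,"dy": 0,"dz": 1.2,"rx": 0,"ry": 0,"rz": 0,"gripper": 0.6},{"dx": 0,"dy": 0,"dz": 1.2,"rx": 0,"ry": 0,"rz": 0,"gripper": 0.6},{"dx": 0,"dy": 0,"dz": 1.2,"rx": 0,"ry": 0,"rz": 0,"gripper": 0.6},{"dx": 0,"dy": 0,"dz": 1.2,"rx": 0,"ry": 0,"rz": 0,"gripper": 0.6},{"dx": 0,"dy": 0,"dz": 1.2,"rx": 0,"ry": 0,"rz": 0,"gripper": 0.6}]'

```text
t: 12.55
eef_pos: [0.5647, 0.2758, 0.0626]
ee_rot: [-3.141, -0.0, -0.001]
force: [-2.3, -0.8, 4.9]
width: 0.0559
gripper_force: 50.0
```

The force shows contact with the floor, so I release and withdraw straight up.

Request:
jog_arm --targets '[{"dx": 0,"dy": 0,"dz": 0,"rx": 0,"ry": 0,"rz": 0,"gripper": 0.3},{"dx": 0,"dy": 0,"dz": 0,"rx": 0,"ry": 0,"rz": 0,"gripper": 0.15},{"dx": 0,"dy": 0,"dz": 0,"rx": 0,"ry": 0,"rz": 0,"gripper": 0},{"dx": 0,"dy": 0,"dz": 0,"rx": 0,"ry": 0,"rz": 0,"gripper": 0},{"dx": 0,"dy": 0,"dz": 0,"rx": 0,"ry": 0,"rz": 0,"gripper": 0},{"dx": 0,"dy": 0,"dz": 0,"rx": 0,"ry": 0,"rz": 0,"gripper": 0},{"dx": 0,"dy": 0,"dz": 0,"rx": 0,"ry": 0,"rz": 0,"gripper": 0},{"dx": 0,"dy": 0,"dz": 0,"rx": 0,"ry": 0,"rz": 0,"gripper": 0}]'

```text
t: 13.22
eef_pos: [0.5646, 0.2757, 0.0618]
ee_rot: [3.142, 0.0, -0.001]
force: [0.6, -0.4, -0.1]
width: 0.0874
gripper_force: 0.0
```

Request:
jog_arm --targets '[{"dx": 0,"dy": 0,"dz": -8,"rx": 0,"ry": 0,"rz": 0,"gripper": 0},{"dx": 0,"dy": 0,"dz": -22,"rx": 0,"ry": 0,"rz": 0,"gripper": 0},{"dx": 0,"dy": 0,"dz": -40,"rx": 0,"ry": 0,"rz": 0,"gripper": 0},{"dx": 0,"dy": 0,"dz": -60,"rx": 0,"ry": 0,"rz": 0,"gripper": 0},{"dx": 0,"dy": 0,"dz": -85,"rx": 0,"ry": 0,"rz": 0,"gripper": 0},{"dx": 0,"dy": 0,"dz": -110,"rx": 0,"ry": 0,"rz": 0,"gripper": 0},{"dx": 0,"dy": 0,"dz": -130,"rx": 0,"ry": 0,"rz": 0,"gripper": 0},{"dx": 0,"dy": 0,"dz": -140,"rx": 0,"ry": 0,"rz": 0,"gripper": 0}]'

```text
t: 13.88
eef_pos: [0.5657, 0.2763, 0.2058]
ee_rot: [-3.139, -0.004, -0.0]
force: [0.4, 0.2, 0.4]
width: 0.0875
gripper_force: 0.0
```

```bash
python3 -c "
from chk import *
s=arm.get_state();print(s['t'],s['eef_pos'],s['width'])
F=grab('side');q=cloud(F)[F['z_map']>0]*1000;d=np.hypot(q[:,0]-564.5,q[:,1]-276)
b=q[(d<40)&(q[:,2]>40)&(q[:,2]<105)];print('top',np.percentile(b[:,2],98));[print(circ(b[(b[:,2]>l)&(b[:,2]<l+20)][:,:2],28)) for l in(40,70)]
d=np.hypot(q[:,0]-527,q[:,1]+2);c=q[(d<40)&(q[:,2]>30)&(q[:,2]<125)];print('cup top',np.percentile(c[:,2],98),circ(c[c[:,2]<60][:,:2],22.5))
cv2.imwrite('pics/side7.png',F['frame'][...,::-1])"
```

```text
13.8833 [0.565653   0.27629306 0.20575229] 0.08748349509633194
top 96.10681193802942
[564.9 275.9]
[564.8 275.8]
cup top 111.64503066004157 [526.9  -2. ]
```

View pics/side7.png

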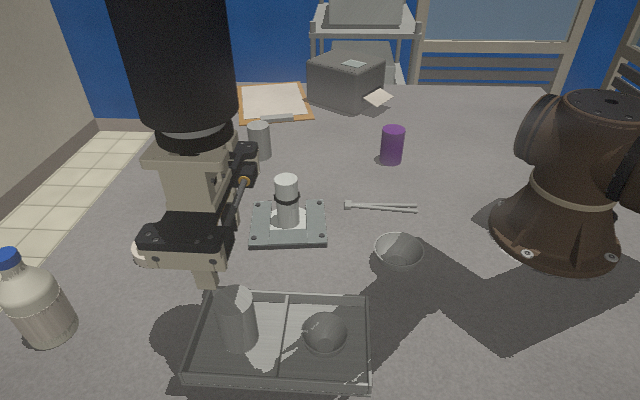

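The beaker stands upside down in the empty bay at (237,320), the cup stands in the bracket at (287,205), and the gripper is clear of both.

```bash
python3 -c "
from station import arm
print(arm.job_done())"
```

```text
the job is handed in; nothing more can be done
None
```

I handed the job in at about 14 s of the 48 s allowed; no verdict came back, but my last camera check showed the beaker standing upside down within a few mm of my measured centre of the empty bay, the cup upright in the bracket within 1 mm of its measured origin, and the gripper clear of both.

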